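Set the indexing table four clicks from its stop and wedge it

TASK

Turn the indexing table's dial anticlockwise (seen from above) by its red handle back to its stop, then clockwise exactly four clicks, so that it rests in the fourth detent. Then push the orange wedge in under the dial's rim until it is firmly tight, leave it there and let go of everything. Do not disturb the bottle, cup and flask standing nearby.

Things in the scene. Friction and masses are not known exactly. Their poses are not given: they have to be found in the camera images.
- index_table: Fixed indexing table. Origin: on the dial's axis at bench height. Aluminium base plate 150 (x) x 160 (y) mm, 8 mm thick. At +x a blue plunger housing (x = 102 to 132, y = -20 to 20, top z = 48 mm). At -y a tongue 56 mm wide runs out to y = -200 mm with the wedge guide. The grey lobed dial: radius 66 mm (74 over the lobes), underside z = 30, top z = 45 mm.
- dial (a joint): Dial angle in rad, growing CLOCKWISE seen from above. 0 = anticlockwise stop, 4.19 = other stop. Detents every 0.5236 rad (30 deg), the stop being detent 0; fourth click = 2.094. In the table's frame the handle is at azimuth 210 deg minus the dial angle (0 deg = +x, counted anticlockwise): at 210 deg at the stop, at 90 deg (+y) at the fourth click.
- dial_center (a point): On the dial's axis, on its top face (z = 45 mm); a steel cap of 17 mm radius rises 8 mm there. A spring roller holds the dial in each detent: leaving one takes about 8 to 12 N pushed tangentially at the handle; from 0.31 rad on it snaps by itself to the next detent and stays there unless pushed on. Within 0.05 rad of half-way (0.26) it may stand still, also at the start.
- handle (a point): On the axis of the red upright round handle post, at z = 80 mm. The post is 24 mm in diameter, stands 48 mm from the dial's axis and reaches from the dial's top face (z = 45 mm) to z = 97 mm. It turns with the dial and can be pushed sideways from either side.
- guide (a point): Middle of the wedge guide on the tongue's top face (z = 8 mm), 135 mm from the dial's axis towards the table's -y. Two steel rails run along y from y = -200 to -70 mm, inner faces at x = +-17 mm, 7 mm thick, top z = 18 mm. The gap from the tongue up to the dial's underside is 22 mm.
- wedge: Loose orange wedge, 100 x 30 mm, about 0.2 kg, lying in the guide. Origin: underside, middle of the outer face of its head; +x points along it to the thin tip (the table's +y, to the dial's axis), z up. Head: x = 0 to 14 mm, 50 mm high. Behind it the top slopes from 30 mm height (x = 14) to 15 mm (x = 100).
- wedge_head (a point): On the outer face of the wedge's head, 30 mm above its underside: push here, along the wedge. The wedge meets the dial's rim with its origin at y = -126 mm in the table's frame (it starts at -152 to -176); 10 to 20 N then jam it within about 3 mm, and it stays by friction. It slides there with 1 to 2 N.
- amber_bottle: Bystander: small amber bottle with red cap, 44 mm diameter, 89 mm high; origin at the centre of its underside, z up.
- specimen_cup: Bystander: white specimen cup with red lid, 62 mm diameter, 68 mm high; origin at the centre of its underside, z up.
- flask: Bystander: conical flask, 62 mm diameter, 102 mm high; origin at the centre of its underside, z up.
Not all that is in view belongs to the job. Of the things that look like the wedge, the larger one is meant.

How it is judged:
On the way, in this order (a step that is already met when the one before it is completed fails the run):
1. the dial is turned anticlockwise against its stop (within 0.1 rad) (value of joint dial below 0.1 rad), for 0.2 s.
2. the dial rests in the fourth detent (2.094 rad, within 0.12) (value of joint dial between 1.9744 and 2.2144 rad and velocity of joint dial between -0.2 and 0.2 rad/s), for 0.3 s.
3. the wedge is pressed tight under the dial's rim (at least 2.5 N between them), the dial still in the fourth detent (y of wedge in the frame of index_table above -0.1295 m and contact force between wedge and dial above 2.5 N and value of joint dial between 1.9744 and 2.2144 rad), for 0.1 s.
At the end, for the whole second after the job is handed in: The dial rests in the fourth detent (2.094 rad, within 0.12); the wedge lies flat in its guide (within 6 mm of its middle line, tilt under 0.1 rad), its origin less than 129.5 mm from the dial's axis along the guide, jammed against the dial (over 0.5 N); all at rest (value of joint dial between 1.9744 and 2.2144 rad and y of wedge in the frame of index_table above -0.1295 m and x of wedge in the frame of index_table between -0.006 and 0.006 m and contact force between wedge and dial above 0.5 N and angle between wedge's own z axis and vertical below 0.1 rad and linear speed of wedge below 0.02 m/s and velocity of joint dial between -0.1 and 0.1 rad/s); the robot touches nothing.
It fails at once if the amber bottle is moved more than 25 mm or tipped over (distance of amber_bottle from where it was at the start of the episode above 0.025 m or angle between amber_bottle's own z axis and vertical above 0.4 rad).
It fails at once if the specimen cup is moved more than 25 mm or tipped over (distance of specimen_cup from where it was at the start of the episode above 0.025 m or angle between specimen_cup's own z axis and vertical above 0.4 rad).
It fails at once if the flask is moved more than 25 mm or tipped over (distance of flask from where it was at the start of the episode above 0.025 m or angle between flask's own z axis and vertical above 0.4 rad).
It also fails if it takes over 64 s, if anything falls off the work surface, if the arm or the gripper's body presses on something with over 40 N, if the wrist force passes 120 N, or if a joint passes its speed limit or range.

ROBOT

A 7-joint arm with a two-finger parallel gripper is mounted at the origin on a cart in front of the work surface, level with it; the furniture and walls round the work are solid. World frame = base frame: x ahead of the robot, y to its left, z up, the work surface at z = 0. Lengths are in m, angles in rad, forces in N, time in s.
With the tool pointing down it reaches from about 0.425 to 1.025 m from the base axis. Payload 3.6 kg.
Tool frame: the origin (TCP) lies midway between the tips of the shut fingers; the grasp point (between the pads) lies 19 mm behind it; z points along the fingers, y is the direction in which the jaws open and shut (so a half turn about z gives the same grasp; the last joint's range is limited). The gripper opens to 85 mm and grips with 20 to 120 N. Pads are 22 mm wide; open, the fingers measure 114 mm over their backs; the gripper's body (76 mm by 85 mm) begins 54 mm behind the grasp point. The pads swing forward as they close: fully open they stand 13 mm farther back than shut.
Start: joints at [-1.377, 0.591, 0.048, 1.609, -0.033, 0.943, -0.034], TCP at [0.205, 0.695, 0.231] pointing down, gripper open.
Joint ranges: [-2.69, 2.69], [-0.47, 2.24], [-1.27, 1.36], [0.19, 2.51], [-1.53, 4.68], [0.08, 2.07], [-3.09, 3.09]. Speed limits (rad/s): [2.57, 2.57, 3.14, 3.14, 3.14, 3.14, 3.14].

INTERFACE

Orientations are given as a unit quaternion [w, x, y, z].
In Python, from cell import bot gives the robot as it stands. The module is installed in compiled form; this text tells all that it offers.
- The arm moves only by the tool play_rows, never from a script. Its argument "increments" is a list of rows, each an object with "dp": the shift along the tool's x, y, z in units of 30 mm (1.0 is 30 mm), a list of three; "yaw": the turn about the tool's z in rad. In form: [{"dp": [tx, ty, tz], "yaw": yaw}, ...]. A call has 1 to 10 rows; each row shifts and turns the pose as measured when the row begins, along the tool's axes as they then stand; what a row does not reach is not made up. A row lasts 1/12 s, in which the tool goes at most 41.7 mm and 7.16 degrees, less where a joint would pass 70% of its speed; a pose out of reach is approached as far as the arm can. A call is refused whole if a number of a shift passes 1 or a number of a turn 0.125, either way. A call with a gripper value outside its range is refused whole. "gripper" is the opening, from 0 (shut) to 1 (fully open), set as the call begins (left out, the last holds). The fingers move at their own pace and stop on an object; "force" is the grip in N (left out, the last holds). Time passes only in rows, so rows that do not move let the fingers close. It gives the time, the measured TCP pose, the force and the opening at its end, in the units of the state.
- bot.read_state(): the state, without advancing time (a new reading comes with each control period).
- bot.read_camera(name): name is "side" or "top" or "wrist"; returns the picture (420x560x3 uint8, blue, green, red); there is no depth.
- bot.camera_params(name): a dict with "mtx" (3x3 intrinsics, pixels), "xyz" and "rotation" of the camera in the world; the wrist camera has in their place "mount" (4x4, takes a point from camera to tool coordinates, whose origin is the TCP and whose axes are the flange's). Camera axes: x right, y down, z forward; pixel columns grow to the right and rows downward; lengths in m; the calibration is good to about 2 mm. A picture is of the moment at which its call begins: read the wrist's pose just before it. camera_params takes no time and is no camera call.
- bot.sign_off(): hands the job in, once; it reports no verdict.
Trained networks look in the newest picture that a camera, given by its name, has taken for a name from the list of things; names that differ only in an ending like _2 or _b are one class to them, and where a whole thing is asked for, a point or a joint stands for the part that bears it (a point fixed in the world has none). Each returns a list of dicts, best first, with "conf" (0 to 1); they miss things now and then, are a little off and sometimes report something else, mostly with a low value. They report only what shows in the picture. A call takes as long as a camera call. They do not tell look-alikes from the thing itself.
- bot.search_frame(camera, target): "at" ([x, y, z] in m, in the coordinates of the camera as it stood for that picture, good to about 4 mm: the middle of the surface that is visible of it).
The state is a dict: "time": time; "q": joint angles; "qd": joint speeds; "joint_torque": joint torques, N m; "tcp_pos": TCP position; "eef_rot": TCP orientation; "wrist_force": force on the tool from outside, world axes, zero at the start; "moment": the same for the moment, N m; "width": finger opening in m.
Only numpy, scipy, OpenCV 4.12 (cv2) and the standard library are available. Lean on these libraries where they do the work, as an engineer would, in place of code of your own. Each camera call takes 0.05 s, during which the arm holds its last target. There are 200 camera calls.

## Working session

There is one attempt and no reset: what is moved stays moved. The work goes in short steps, Python scripts to look and compute and a tool call to move; the robot and the scene stay as the last step left them, time stands still between calls to the robot, and variables do not carry over. Pictures are saved under pics/ and viewed, on a budget of 10 in all, crops included, one or two more only if the job needs it, and the job is handed in when it is done.

Besides the shell and the picture viewer there is one more tool, called after "Emit:" as name(argument=value, ...) on one line, values as JSON. play_rows: Moves the arm, as the interface text tells. Its arguments: {"type":"object","properties":{"increments":{"type":"array"},"gripper":{"type":"number"},"force":{"type":"number"}},"required":["increments"]}

```bash
mkdir -p pics
cat > h.py <<'E'
import numpy as np, cv2
from cell import bot
from scipy.spatial.transform import Rotation as R
def Rm(q): return R.from_quat(np.r_[q[1:],q[0]]).as_matrix()
def cam(name):
    p=bot.camera_params(name)
    if 'mount' in p:
        s=bot.read_state(); T=np.eye(4); T[:3,:3]=Rm(s['eef_rot']); T[:3,3]=s['tcp_pos']
        T=T@np.array(p['mount'])
    else:
        T=np.eye(4); r=np.array(p['rotation']); T[:3,:3]=r if r.shape==(3,3) else Rm(r); T[:3,3]=p['xyz']
    return np.array(p['mtx']),T
def find(name,t):
    K,T=cam(name); out=[]
    for d in bot.search_frame(name,t):
        a=np.array(d['at']); px=K@a; out.append((round(d['conf'],2),(T@np.r_[a,1])[:3].round(3),(px[:2]/px[2]).round()))
    return out
def plane(name,uv,z):
    K,T=cam(name); d=T[:3,:3]@np.linalg.solve(K,np.r_[uv,1]); return T[:3,3]+d*(z-T[2,3])/d[2]
def proj(name,X):
    K,T=cam(name); a=K@(np.linalg.inv(T)@np.r_[X,1])[:3]; return a[:2]/a[2]
E
python3 - <<'E'
from h import *
s=bot.read_state(); print({k:np.round(v,3) for k,v in s.items()})
print(Rm(s['eef_rot']).round(3))
ims=[]
for c in ['top','side']:
    K,T=cam(c); print(c,K.round(1).tolist(),T.round(3).tolist())
    im=bot.read_camera(c); cv2.imwrite(f'pics/{c}0.png',im)
    for t in ['index_table','handle','wedge','wedge_head','amber_bottle','specimen_cup','flask']:
        print(c,t,find(c,t))
E
```

```text
{'time': np.float64(0.0), 'q': array([-1.378,  0.592,  0.048,  1.61 , -0.033,  0.943, -0.034]), 'qd': array([ 0.001, -0.   ,  0.   ,  0.   ,  0.   ,  0.001,  0.001]), 'joint_torque': array([-0.0000e+00, -5.4869e+01,  1.5470e+00, -1.9812e+01,  9.0000e-03,
        9.0000e-03, -0.0000e+00]), 'tcp_pos': array([0.205, 0.695, 0.23 ]), 'eef_rot': array([-0.   ,  0.143,  0.99 , -0.001]), 'wrist_force': array([-0.343, -0.051, -0.279]), 'moment': array([-0.002,  0.004, -0.028]), 'width': np.float64(0.086)}
[[-0.959  0.283 -0.001]
 [ 0.283  0.959 -0.002]
 [-0.    -0.002 -1.   ]]
top [[410.3, 0.0, 277.1], [0.0, 410.3, 205.2], [0.0, 0.0, 1.0]] [[-0.026, -0.994, 0.108, 0.459], [-0.999, 0.028, 0.019, -0.027], [-0.022, -0.108, -0.994, 1.214], [0.0, 0.0, 0.0, 1.0]]
top index_table [(0.91, array([ 0.559, -0.097,  0.052]), array([310., 214.]))]
top handle [(0.96, array([ 0.56 , -0.083,  0.041]), array([305., 214.])), (0.39, array([ 0.56 , -0.098,  0.045]), array([310., 213.]))]
top wedge [(0.94, array([ 0.538, -0.202,  0.029]), array([346., 220.])), (0.65, array([ 0.515, -0.352,  0.015]), array([398., 
[... 579 characters left out ...]
 -0.848, 1.146], [0.0, 0.0, 0.0, 1.0]]
side index_table [(0.68, array([ 0.536, -0.09 ,  0.049]), array([307., 214.]))]
side handle [(0.66, array([ 0.55 , -0.079,  0.047]), array([302., 210.]))]
side wedge [(0.61, array([ 0.533, -0.198,  0.035]), array([350., 216.])), (0.52, array([ 0.513, -0.355,  0.017]), array([411., 223.]))]
side wedge_head [(0.82, array([ 0.513, -0.351,  0.015]), array([409., 224.])), (0.74, array([ 0.533, -0.205,  0.027]), array([352., 218.]))]
side amber_bottle [(0.59, array([0.397, 0.18 , 0.075]), array([196., 267.]))]
side specimen_cup [(0.94, array([0.415, 0.306, 0.065]), array([142., 265.]))]
side flask [(0.66, array([ 0.705, -0.323,  0.04 ]), array([387., 158.]))]
```

View pics/top0.png

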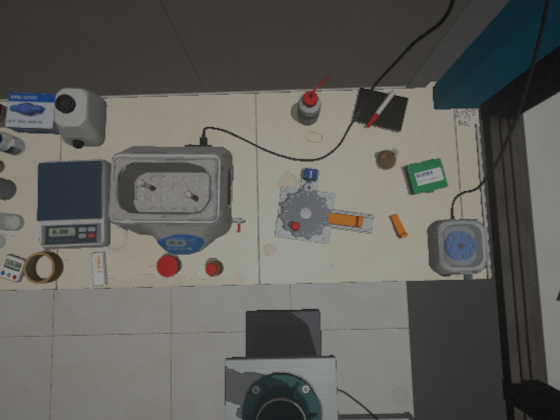

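View pics/side0.png

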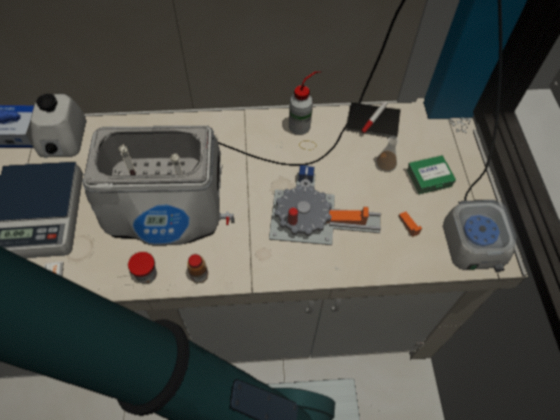

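The wedge-like things are the orange one in the rails at top px (346,220) and a smaller loose one at (398,226). The one in the guide is larger and is the one meant. I'll confirm that in a wrist close-up. The handle is at about (294,226). Now I move above the table.

Emit:
play_rows(increments=[{"dp": [0,0,-0.8],"yaw": 0},{"dp": [0,0,-0.8],"yaw": 0},{"dp": [0,0,-0.8],"yaw": 0},{"dp": [0,0,-0.8],"yaw": 0},{"dp": [-0.75,-0.96,0],"yaw": 0},{"dp": [-0.75,-0.96,0],"yaw": 0},{"dp": [-0.75,-0.96,0],"yaw": 0},{"dp": [-0.75,-0.96,0],"yaw": 0},{"dp": [-0.75,-0.96,0],"yaw": 0},{"dp": [-0.75,-0.96,0],"yaw": 0}])

```text
time: 1.63
tcp_pos: [0.2816, 0.4946, 0.3303]
eef_rot: [-0.002, 0.134, 0.991, 0.004]
wrist_force: [1.1, -0.2, 0.5]
width: 0.0854
```

Emit:
play_rows(increments=[{"dp": [-0.75,-0.96,0],"yaw": 0},{"dp": [-0.75,-0.96,0],"yaw": 0},{"dp": [-0.75,-0.96,0],"yaw": 0},{"dp": [-0.75,-0.96,0],"yaw": 0},{"dp": [-0.75,-0.96,0],"yaw": 0},{"dp": [-0.75,-0.96,0],"yaw": 0},{"dp": [-0.75,-0.96,0],"yaw": 0},{"dp": [-0.75,-0.96,0],"yaw": 0},{"dp": [-0.75,-0.96,0],"yaw": 0},{"dp": [-0.75,-0.96,0],"yaw": 0}])

```text
time: 2.47
tcp_pos: [0.4261, 0.1393, 0.33]
eef_rot: [0.001, 0.133, 0.991, 0.008]
wrist_force: [0.5, 0.9, -0.1]
width: 0.085
```

Emit:
play_rows(increments=[{"dp": [-0.75,-0.96,0],"yaw": 0},{"dp": [-0.75,-0.96,0],"yaw": 0},{"dp": [-0.75,-0.96,0],"yaw": 0},{"dp": [-0.75,-0.96,0],"yaw": 0},{"dp": [-0.75,-0.96,0],"yaw": 0},{"dp": [-0.75,-0.96,0],"yaw": 0},{"dp": [-0.75,-0.96,0],"yaw": 0},{"dp": [-0.3,-0.4,0],"yaw": 0},{"dp": [0,0,0],"yaw": 0}])

```text
time: 3.22
tcp_pos: [0.5352, -0.1339, 0.3305]
eef_rot: [0.007, 0.139, 0.99, 0.008]
wrist_force: [0.2, -0.7, -0.1]
width: 0.0853
```

Run:
```python
from h import *
s=bot.read_state(); print(s['tcp_pos'].round(3) if hasattr(s['tcp_pos'],'round') else s['tcp_pos'], s['q']); print(Rm(s['eef_rot']).round(3))
print(np.round(bot.camera_params('wrist')['mount'],3).tolist())
im=bot.read_camera('wrist'); cv2.imwrite('pics/w1.png',im)
for t in ['index_table','handle','wedge','wedge_head','dial_center','guide']:
    try: print(t,find('wrist',t))
    except Exception as e: print(t,e)
```

```text
[ 0.535 -0.134  0.33 ] [-0.22228178  0.28138931  0.49918557  1.91632278 -0.18175482  0.97291324
  1.65394749]
[[-0.961  0.275  0.015]
 [ 0.275  0.961  0.013]
 [-0.011  0.017 -1.   ]]
[[0.001, -0.964, -0.267, 0.067], [1.0, 0.0, 0.002, -0.001], [-0.002, -0.267, 0.964, -0.142], [0.0, 0.0, 0.0, 1.0]]
index_table [(0.73, array([ 0.554, -0.092,  0.045]), array([311., 167.]))]
handle [(0.87, array([ 0.554, -0.081,  0.043]), array([317., 166.]))]
wedge [(0.62, array([ 0.539, -0.195,  0.029]), array([225., 177.])), (0.59, array([ 0.518, -0.348,  0.015]), array([110., 191.]))]
wedge_head [(0.68, array([ 0.511, -0.342,  0.017]), array([111., 185.])), (0.67, array([ 0.54 , -0.193,  0.03 ]), array([225., 178.]))]
dial_center [(0.58, array([ 0.556, -0.075,  0.042]), array([319., 167.])), (0.24, array([ 0.54 , -0.191,  0.027]), array([226., 178.]))]
guide [(0.81, array([ 0.552, -0.09 ,  0.041]), array([307., 167.]))]
```

View pics/w1.png

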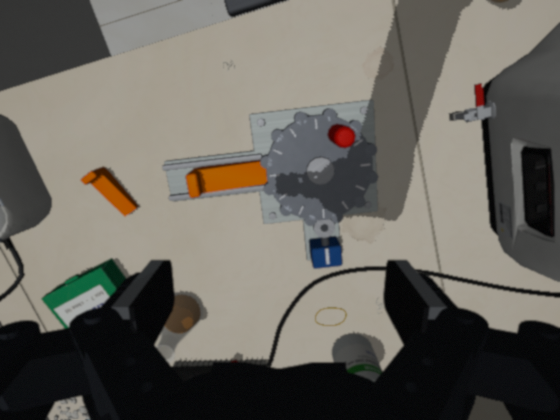

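The wrist view shows the dial cap at (320,171), the handle at (343,135), and the housing at (326,251). The wedge in the guide spans (188..268, 178) with its head at (195,183). It is clearly larger than the loose one at (110,192). Now I compute the geometry.

Run:
```python
from h import *
im=cv2.imread('pics/w1.png'); hsv=cv2.cvtColor(im,cv2.COLOR_BGR2HSV)
# red handle top blob
red=cv2.inRange(hsv,(0,150,90),(4,255,255))|cv2.inRange(hsv,(174,150,90),(180,255,255))
n,l,st,c=cv2.connectedComponentsWithStats(red)
for i in range(1,n):
    if st[i][4]>60: print('red',st[i],c[i].round(1))
org=cv2.inRange(hsv,(5,150,90),(16,255,255)); n,l,st,c=cv2.connectedComponentsWithStats(org)
for i in range(1,n):
    if st[i][4]>60: print('org',st[i],c[i].round(1), cv2.minAreaRect(np.argwhere(l==i)[:,::-1].astype(np.float32)))
C=plane('wrist',(320,171),.053); hh=plane('wrist',(343,134.5),.09); H=plane('wrist',(326,247),.048); G=plane('wrist',(165,180),.008)
print('C',C,'handle',hh,'housing',H,'guide',G)
az=lambda v:np.degrees(np.arctan2(v[1],v[0]))
print('yaw from guide',az(C-G)-90,'from housing',az(H-C),'handle az',az(hh-C),np.linalg.norm((hh-C)[:2]))
big=np.kron(im[90:280,150:400],np.ones((3,3,1),np.uint8)); cv2.imwrite('pics/w1c.png',big)
```

```text
red [475  84   9  22 148] [478.9  94.7]
red [334 126  21  22 341] [344.2 136.7]
org [ 198  161   69   31 1524] [232.6 176.1] ((232.49017333984375, 176.00137329101562), (24.02569007873535, 66.6500015258789), 82.03038787841797)
org [ 82 171  55  45 843] [110.  192.3] ((109.7317123413086, 191.5853729248047), (60.283077239990234, 18.74085235595703), 38.65980911254883)
org [186 173  14  25 252] [192.6 184.8] ((192.6280059814453, 184.70401000976562), (24.32842254638672, 10.643684387207031), 79.69515228271484)
org [183 318   9  10  61] [187.2 322.4] ((187.70001220703125, 322.4000244140625), (7.602630138397217, 8.944271087646484), 63.43495178222656)
C [ 0.55871569 -0.07643534  0.053     ] handle [ 0.51889372 -0.04668772  0.09      ] housing [ 0.65896595 -0.09181656  0.048     ] guide [ 0.52472312 -0.27442086  0.008     ]
yaw from guide -9.742251605675477 from housing -8.722768570332628 handle az 143.23970738420948 0.04970623813480358
```

View pics/w1c.png

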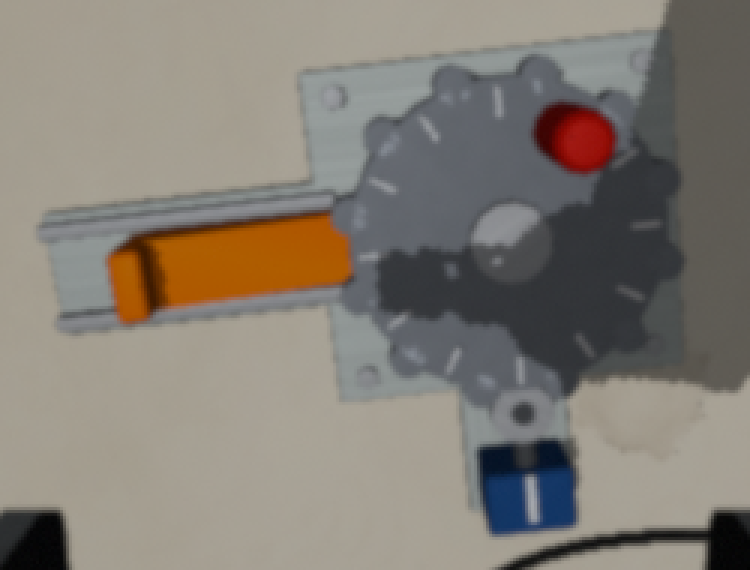

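Emit:
play_rows(increments=[{"dp": [0.43,0.87,0],"yaw": 0},{"dp": [0.43,0.87,0],"yaw": 0},{"dp": [0.43,0.87,0],"yaw": 0},{"dp": [0,0,0.3],"yaw": 0.11},{"dp": [0,0,0.8],"yaw": 0.11},{"dp": [0,0,0.9],"yaw": 0.11},{"dp": [0,0,0.9],"yaw": 0},{"dp": [0,0,0.9],"yaw": 0},{"dp": [0,0,0.9],"yaw": 0},{"dp": [0,0,0],"yaw": 0}], gripper=0.8)

```text
time: 4.4
tcp_pos: [0.5205, -0.02, 0.1899]
eef_rot: [0.008, 0.292, 0.956, 0.016]
wrist_force: [-0.4, 0.0, -0.6]
width: 0.0677
```

```bash
cat >> h.py <<'E'
C=np.array([.5587,-.0764]); YAW=-9.2
def tgt(az,r=.048): # world azimuth deg -> xy, desired tool-y azimuth = az-90
    a=np.radians(az); return C+r*np.array([np.cos(a),np.sin(a)])
def state():
    s=bot.read_state(); M=Rm(s['eef_rot']); p=np.array(s['tcp_pos'])
    d=p[:2]-C
    print('t',round(float(s['time']),2),'p',p.round(4),'yaz',np.degrees(np.arctan2(M[1,1],M[0,1])).round(1),'F',np.round(s['wrist_force'],1),'w',round(float(s['width']),4),
      'rel C: r %.4f tableaz %.1f'%(np.hypot(*d),np.degrees(np.arctan2(d[1],d[0]))-YAW),'q',np.round(s['q'],2)); print('tool z',M[:,2].round(3))
    return p,M
def rows(azs,r=.048,z=None,follow=True):
    """rows from the present pose along table azimuths"""
    p,M=state(); y0=np.degrees(np.arctan2(M[1,1],M[0,1])); pos=p[:2].copy(); y=y0
    for az in azs:
        w=az+YAW; t=tgt(w,r); d=t-pos; a=np.radians(y); ty=np.array([np.cos(a),np.sin(a)]); tx=np.array([-ty[1],ty[0]])
        yn=w-90 if follow else y; dy=-(np.radians(yn-y))
        print('dp',np.round([d@tx/.03,d@ty/.03],2),'yaw',round(dy,3)); pos=t; y=yn
E
python3 - <<'E'
from h import *
p,M=state(); print('M',M.round(3).tolist()); h0=plane('wrist',(0,0),0)
im=bot.read_camera('wrist'); cv2.imwrite('pics/w2.png',im)
print(find('wrist','handle'))
hsv=cv2.cvtColor(im,cv2.COLOR_BGR2HSV)
red=cv2.inRange(hsv,(0,150,60),(4,255,255))|cv2.inRange(hsv,(174,150,60),(180,255,255))
n,l,st,c=cv2.connectedComponentsWithStats(red)
for i in range(1,n):
    if st[i][4]>150: print('red',st[i],c[i].round(1),plane('wrist',c[i],.09))
E
```

```text
t 4.4 p [ 0.5205 -0.02    0.1899] yaz 56.1 F [-0.4  0.  -0.6] w 0.0677 rel C: r 0.0682 tableaz 133.3 q [-0.36  0.42  0.43  2.13 -0.34  0.63  1.29]
tool z [ 0.025  0.025 -0.999]
M [[-0.83, 0.557, 0.025], [0.558, 0.83, 0.025], [-0.006, 0.035, -0.999]]
[(0.61, array([ 0.557, -0.074,  0.044]), array([244., 253.]))]
red [405  89  22  33 340] [415.5 104.4] [0.52213048 0.09675733 0.09      ]
red [222 203  32  46 834] [236.9 230.3] [ 0.52701241 -0.05529968  0.09      ]
```

View pics/w2.png

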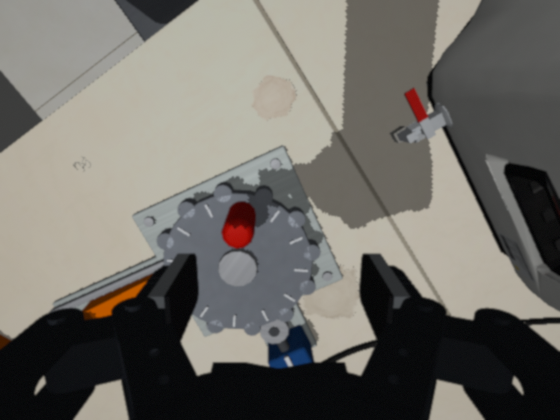

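Run:
```python
from h import *
c=plane('wrist',(237,268),.053); h=plane('wrist',(237.5,237),.097); d=h-c
print(c,h,np.hypot(*d[:2]),np.degrees(np.arctan2(d[1],d[0]))-YAW)
hs=plane('wrist',(288,340),.048);print(hs)
rows([150,150,150])
```

```text
[ 0.56504993 -0.08589106  0.053     ] [ 0.52959385 -0.05596292  0.097     ] 0.04639856412049779 149.03261153975905
[ 0.6558157  -0.09207769  0.048     ]
t 4.5 p [ 0.5234 -0.021   0.1937] yaz 56.1 F [ 0.8 -0.4  0. ] w 0.0681 rel C: r 0.0657 tableaz 131.7 q [-0.36  0.41  0.43  2.13 -0.33  0.63  1.28]
tool z [ 0.032  0.025 -0.999]
dp [-0.41 -0.73] yaw 0.092
dp [0. 0.] yaw -0.0
dp [0. 0.] yaw -0.0
```

Emit:
play_rows(increments=[{"dp": [-0.14,-0.2,0],"yaw": 0.03},{"dp": [-0.14,-0.2,0],"yaw": 0.03},{"dp": [-0.14,-0.2,0],"yaw": 0.03},{"dp": [-0.14,-0.15,0],"yaw": 0},{"dp": [0,0,0],"yaw": 0},{"dp": [0,0,0],"yaw": 0},{"dp": [0,0,0],"yaw": 0}])

```text
time: 5.08
tcp_pos: [0.5289, -0.0541, 0.2016]
eef_rot: [0.018, 0.34, 0.94, 0.02]
wrist_force: [0.5, 0.9, 0.2]
width: 0.0685
```

Run:
```python
from h import *
p,M=state(); im=bot.read_camera('wrist'); p,M=state(); cv2.imwrite('pics/w3.png',im)
hsv=cv2.cvtColor(im,cv2.COLOR_BGR2HSV)
red=cv2.inRange(hsv,(0,150,60),(4,255,255))|cv2.inRange(hsv,(174,150,60),(180,255,255))
n,l,st,c=cv2.connectedComponentsWithStats(red)
for i in range(1,n):
    if st[i][4]>150: print('red',st[i],c[i].round(1))
for x in [(*C,.053),(*tgt(150+YAW),.097),(.6590,-.0918,.048)]:
    u=proj('wrist',x); print(u); cv2.drawMarker(im,tuple(int(round(v)) for v in u),(0,255,0),0,10,1)
cv2.imwrite('pics/w3m.png',im)
```

```text
t 5.08 p [ 0.5289 -0.0541  0.2016] yaz 50.2 F [0.5 0.9 0.2] w 0.0685 rel C: r 0.0372 tableaz 152.4 q [-0.32  0.41  0.46  2.11 -0.35  0.64  1.27]
tool z [ 0.048  0.025 -0.999]
t 5.13 p [ 0.5289 -0.054   0.2015] yaz 50.2 F [ 0.6 -0.3  0.4] w 0.0681 rel C: r 0.0373 tableaz 152.3 q [-0.32  0.41  0.46  2.11 -0.35  0.64  1.27]
tool z [ 0.048  0.025 -0.999]
red [419  32  23  33 329] [429.8  47.6]
red [252 176  31  31 716] [266.5 191. ]
[271.71002977 226.80093444]
[272.77541249 184.89156286]
[326.32245308 309.0069873 ]
```

View pics/w3m.png

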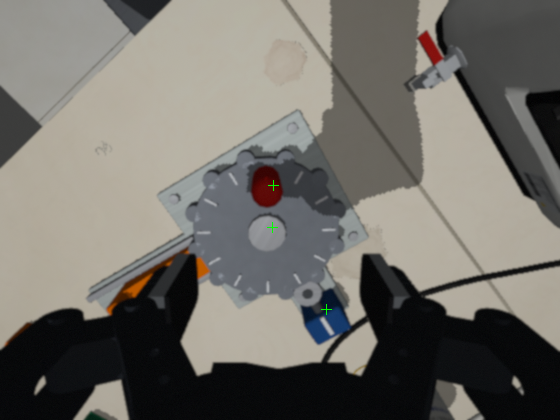

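The markers at the old centre estimate lie about 6 px off: the cap is at (267,233), the post top at (267,190) and the housing at (326,322). The tool also drifts and tilts slightly, so I check how it behaves over zero rows.

Emit:
play_rows(increments=[{"dp": [0,0,0],"yaw": 0},{"dp": [0,0,0],"yaw": 0},{"dp": [0,0,0],"yaw": 0},{"dp": [0,0,0],"yaw": 0},{"dp": [0,0,0],"yaw": 0}])

```text
time: 5.55
tcp_pos: [0.5286, -0.0526, 0.2012]
eef_rot: [0.018, 0.339, 0.94, 0.02]
wrist_force: [0.6, 0.8, 0.2]
width: 0.0683
```

Run:
```python
from h import *
p,M=state()
# refined estimate, using picture w3 taken at the previous pose (unchanged if no drift)
c=plane('wrist',(267,233),.053); h=plane('wrist',(267,191),.094); d=h-c
print(c,h,np.hypot(*d[:2]),np.degrees(np.arctan2(d[1],d[0]))-YAW, plane('wrist',(326,322),.048))
```

```text
t 5.55 p [ 0.5286 -0.0526  0.2012] yaz 50.4 F [0.6 0.8 0.2] w 0.0683 rel C: r 0.0383 tableaz 150.9 q [-0.32  0.41  0.46  2.11 -0.35  0.64  1.27]
tool z [ 0.047  0.026 -0.999]
[ 0.55995641 -0.08157108  0.053     ] [ 0.52244714 -0.0510462   0.094     ] 0.048360244765478226 150.06145975351976 [ 0.66965944 -0.09891244  0.048     ]
```

Emit:
play_rows(increments=[{"dp": [0.06,-0.06,0.5],"yaw": 0},{"dp": [0.06,-0.06,0.7],"yaw": 0},{"dp": [0.06,-0.06,0.7],"yaw": 0},{"dp": [0.06,-0.06,0.7],"yaw": 0},{"dp": [0.06,-0.06,0.5],"yaw": 0},{"dp": [0,0,0.3],"yaw": 0},{"dp": [0,0,0.1],"yaw": 0},{"dp": [0,0,0],"yaw": 0}])

```text
time: 6.22
tcp_pos: [0.5245, -0.0498, 0.0927]
eef_rot: [0.02, 0.338, 0.941, 0.022]
wrist_force: [0.3, -0.0, -0.4]
width: 0.0685
```

```bash
sed -i 's/^C=.*/C=np.array([.5595,-.080]); YAW=-9.2/' h.py
python3 - <<'E'
from h import *
rows([150])
E
```

```text
t 6.22 p [ 0.5245 -0.0498  0.0927] yaz 50.5 F [ 0.3 -0.  -0.4] w 0.0685 rel C: r 0.0462 tableaz 148.4 q [-0.19  0.57  0.3   2.19 -0.51  0.39  1.41]
tool z [ 0.053  0.027 -0.998]
dp [ 0.06 -0.04] yaw -0.005
```

Emit:
play_rows(increments=[{"dp": [0.05,-0.04,0.35],"yaw": 0},{"dp": [0.05,-0.02,0.35],"yaw": 0},{"dp": [0,0,0.2],"yaw": 0},{"dp": [0,0,0],"yaw": 0}])

```text
time: 6.55
tcp_pos: [0.5263, -0.0489, 0.0676]
eef_rot: [0.024, 0.338, 0.941, 0.022]
wrist_force: [-0.4, 0.5, -0.3]
width: 0.0681
```

Emit:
play_rows(increments=[{"dp": [0,0,0],"yaw": 0},{"dp": [0,0,0],"yaw": 0},{"dp": [0,0,0],"yaw": 0},{"dp": [0,0,0],"yaw": 0},{"dp": [0,0,0],"yaw": 0},{"dp": [0,0,0],"yaw": 0}], gripper=0.36, force=20)

```text
time: 7.05
tcp_pos: [0.5262, -0.0517, 0.0704]
eef_rot: [0.025, 0.339, 0.94, 0.022]
wrist_force: [0.3, -0.2, 0.1]
width: 0.0308
```

Run:
```python
from h import *
p,M=state(); im=bot.read_camera('wrist'); cv2.imwrite('pics/w4.png',im)
rows([150,157,164,171,178,185,192,199,206,212])
```

```text
t 7.05 p [ 0.5262 -0.0517  0.0704] yaz 50.4 F [ 0.3 -0.2  0.1] w 0.0308 rel C: r 0.0437 tableaz 148.9 q [-0.16  0.6   0.25  2.2  -0.54  0.33  1.44]
tool z [ 0.062  0.023 -0.998]
t 7.1 p [ 0.5264 -0.0516  0.0704] yaz 50.5 F [-0.7 -1.  -0.4] w 0.0303 rel C: r 0.0436 tableaz 148.6 q [-0.16  0.6   0.25  2.2  -0.54  0.33  1.44]
tool z [ 0.062  0.024 -0.998]
dp [ 0.15 -0.04] yaw -0.006
dp [-0.01 -0.19] yaw -0.122
dp [-0.01 -0.19] yaw -0.122
dp [-0.01 -0.19] yaw -0.122
dp [-0.01 -0.19] yaw -0.122
dp [-0.01 -0.19] yaw -0.122
dp [-0.01 -0.19] yaw -0.122
dp [-0.01 -0.19] yaw -0.122
dp [-0.01 -0.19] yaw -0.122
dp [-0.01 -0.17] yaw -0.105
```

View pics/w4.png

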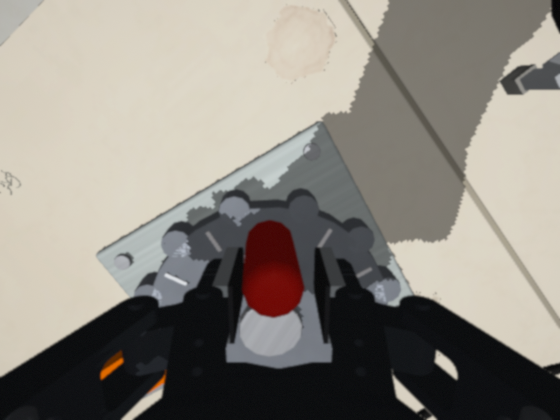

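Emit:
play_rows(increments=[{"dp": [0.1,-0.1,0],"yaw": -0.06},{"dp": [0.0,-0.2,0],"yaw": -0.12},{"dp": [-0.01,-0.2,0],"yaw": -0.12},{"dp": [-0.01,-0.2,0],"yaw": -0.12},{"dp": [-0.01,-0.2,0],"yaw": -0.12},{"dp": [0,0,0],"yaw": 0}])

```text
time: 7.6
tcp_pos: [0.5219, -0.06, 0.0707]
eef_rot: [0.036, 0.059, 0.997, 0.02]
wrist_force: [0.6, 1.4, -1.0]
width: 0.0306
```

Run:
```python
from h import *
rows([185,192,199,206,212])
```

```text
t 7.6 p [ 0.5219 -0.06    0.0707] yaz 83.3 F [ 0.6  1.4 -1. ] w 0.0306 rel C: r 0.0426 tableaz 161.2 q [-0.01  0.59  0.09  2.21 -0.32  0.29  1.82]
tool z [ 0.073  0.036 -0.997]
dp [ 0.28 -0.59] yaw -0.044
dp [-0.01 -0.19] yaw -0.122
dp [-0.01 -0.19] yaw -0.122
dp [-0.01 -0.19] yaw -0.122
dp [-0.01 -0.17] yaw -0.105
```

Emit:
play_rows(increments=[{"dp": [0.1,-0.4,0],"yaw": -0.04},{"dp": [0.1,-0.4,0],"yaw": -0.06},{"dp": [0.1,-0.4,0],"yaw": -0.08},{"dp": [0.05,-0.4,0],"yaw": -0.08}])

```text
time: 7.93
tcp_pos: [0.5115, -0.089, 0.0692]
eef_rot: [0.037, -0.083, 0.996, 0.025]
wrist_force: [-2.0, 7.3, 5.6]
width: 0.0304
```

Run:
```python
from h import *
rows([200,206,212])
```

```text
t 7.93 p [ 0.5115 -0.089   0.0692] yaz 99.7 F [-2.   7.3  5.6] w 0.0304 rel C: r 0.0488 tableaz -160.2 q [ 0.14  0.58 -0.02  2.22 -0.2   0.29  2.05]
tool z [ 0.069  0.057 -0.996]
dp [-0.03 -0.  ] yaw -0.02
dp [-0.01 -0.17] yaw -0.105
dp [-0.01 -0.17] yaw -0.105
```

Emit:
play_rows(increments=[{"dp": [0,-0.35,0],"yaw": -0.08},{"dp": [0,-0.35,0],"yaw": -0.08},{"dp": [0,-0.3,0],"yaw": -0.04}])

```text
time: 8.18
tcp_pos: [0.515, -0.1048, 0.0683]
eef_rot: [0.035, -0.191, 0.981, 0.031]
wrist_force: [-4.7, 28.8, 9.5]
width: 0.0307
```

Run:
```python
from h import *
rows([206,212])
```

```text
t 8.18 p [ 0.515  -0.1048  0.0683] yaz 112.1 F [-4.7 28.8  9.5] w 0.0307 rel C: r 0.0509 tableaz -141.7 q [ 0.23  0.6  -0.09  2.19 -0.11  0.32  2.21]
tool z [ 0.057  0.074 -0.996]
dp [-0.09  0.36] yaw 0.093
dp [-0.01 -0.17] yaw -0.105
```

Emit:
play_rows(increments=[{"dp": [0,-0.15,0],"yaw": 0},{"dp": [0,-0.15,0],"yaw": 0},{"dp": [0,-0.1,0],"yaw": 0}])

```text
time: 8.43
tcp_pos: [0.515, -0.1032, 0.0678]
eef_rot: [0.03, -0.195, 0.979, 0.04]
wrist_force: [-1.7, 3.2, 2.2]
width: 0.0307
```

Run:
```python
from h import *
p,M=state(); im=bot.read_camera('wrist'); cv2.imwrite('pics/w5.png',im)
c=bot.read_camera('top')[180:260,250:390]; c=cv2.resize(c,None,fx=5.7,fy=5.7,interpolation=2)
cv2.imwrite('pics/t5.png',np.vstack([c[:400,:560],cv2.resize(im,(280,200)).repeat(1,0) if 0 else im[100:300]])[:600])
```

```text
t 8.43 p [ 0.515  -0.1032  0.0678] yaz 112.7 F [-1.7  3.2  2.2] w 0.0307 rel C: r 0.0501 tableaz -143.2 q [ 0.24  0.6  -0.1   2.18 -0.11  0.34  2.23]
tool z [ 0.043  0.089 -0.995]
```

View pics/w5.png

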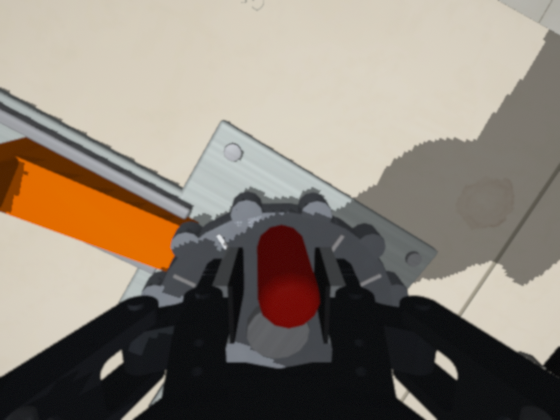

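Run:
```python
from h import *
c=plane('wrist',(278,335),.053); h=plane('wrist',(288,303),.097); d=h-c
print(c,h,np.hypot(*d[:2]),(np.degrees(np.arctan2(d[1],d[0]))-YAW)%360)
d=h[:2]-C;print((np.degrees(np.arctan2(d[1],d[0]))-YAW)%360)
rows([216,208,200,192,184,176,168,160,152,144])
```

```text
[ 0.56104026 -0.08436357  0.053     ] [ 0.51367175 -0.1033914   0.097     ] 0.051047370299114894 211.0852330413365
216.24042701071184
t 8.53 p [ 0.515  -0.1034  0.0678] yaz 112.7 F [-1.9  5.3  4.4] w 0.0308 rel C: r 0.0502 tableaz -143.1 q [ 0.24  0.6  -0.1   2.18 -0.11  0.34  2.23]
tool z [ 0.043  0.089 -0.995]
dp [-0.07  0.03] yaw -0.072
dp [-0.02  0.22] yaw 0.14
dp [-0.02  0.22] yaw 0.14
dp [-0.02  0.22] yaw 0.14
dp [-0.02  0.22] yaw 0.14
dp [-0.02  0.22] yaw 0.14
dp [-0.02  0.22] yaw 0.14
dp [-0.02  0.22] yaw 0.14
dp [-0.02  0.22] yaw 0.14
dp [-0.02  0.22] yaw 0.14
```

Emit:
play_rows(increments=[{"dp": [-0.05,0.3,0],"yaw": 0.02},{"dp": [-0.03,0.35,0],"yaw": 0.1},{"dp": [-0.02,0.35,0],"yaw": 0.1},{"dp": [-0.02,0.35,0],"yaw": 0.12},{"dp": [-0.02,0.35,0],"yaw": 0.12}])

```text
time: 8.95
tcp_pos: [0.5127, -0.0691, 0.0717]
eef_rot: [0.028, 0.049, 0.998, 0.036]
wrist_force: [0.2, -9.6, -6.7]
width: 0.0307
```

```bash
sed -i 's/^C=.*/C=np.array([.5600,-.082]); YAW=-9.2/' h.py
python3 - <<'E'
from h import *
rows([170,160,150])
E
```

```text
t 8.95 p [ 0.5127 -0.0691  0.0717] yaz 84.4 F [ 0.2 -9.6 -6.7] w 0.0307 rel C: r 0.0491 tableaz 173.9 q [ 0.07  0.58  0.03  2.21 -0.31  0.31  1.86]
tool z [ 0.06   0.069 -0.996]
dp [-0.06  0.1 ] yaw 0.238
dp [-0.02  0.28] yaw 0.175
dp [-0.02  0.28] yaw 0.175
```

Emit:
play_rows(increments=[{"dp": [-0.05,0.2,0],"yaw": 0.125},{"dp": [-0.02,0.25,0],"yaw": 0.125},{"dp": [0,0.25,0],"yaw": 0.125},{"dp": [0,0.25,0],"yaw": 0.125},{"dp": [0,0.25,0],"yaw": 0.125}])

```text
time: 9.37
tcp_pos: [0.5268, -0.0497, 0.074]
eef_rot: [0.021, 0.353, 0.935, 0.035]
wrist_force: [-3.1, -9.0, -4.8]
width: 0.0309
```

Run:
```python
from h import *
rows([142,132,122])
```

```text
t 9.37 p [ 0.5268 -0.0497  0.074 ] yaz 48.6 F [-3.1 -9.  -4.8] w 0.0309 rel C: r 0.0463 tableaz 145.0 q [-0.12  0.6   0.22  2.2  -0.55  0.34  1.43]
tool z [ 0.064  0.051 -0.997]
dp [0.05 0.09] yaw 0.102
dp [-0.02  0.28] yaw 0.175
dp [-0.02  0.28] yaw 0.175
```

Emit:
play_rows(increments=[{"dp": [0.05,0.3,0.05],"yaw": 0.12},{"dp": [0.03,0.3,0.05],"yaw": 0.12},{"dp": [0.02,0.3,0.05],"yaw": 0.12},{"dp": [0,0.3,0.05],"yaw": 0.12}])

```text
time: 9.7
tcp_pos: [0.5488, -0.036, 0.0714]
eef_rot: [0.014, 0.573, 0.819, 0.033]
wrist_force: [-7.4, -5.5, 6.5]
width: 0.0307
```

Run:
```python
from h import *
rows([114,104,94])
```

```text
t 9.7 p [ 0.5488 -0.036   0.0714] yaz 20.0 F [-7.4 -5.5  6.5] w 0.0307 rel C: r 0.0473 tableaz 112.8 q [-0.27  0.64  0.38  2.16 -0.72  0.41  1.05]
tool z [ 0.061  0.038 -0.997]
dp [ 0.03 -0.03] yaw 0.09
dp [-0.02  0.28] yaw 0.175
dp [-0.02  0.28] yaw 0.175
```

Emit:
play_rows(increments=[{"dp": [0.02,0.25,0],"yaw": 0.1},{"dp": [0.0,0.25,0],"yaw": 0.1}])

```text
time: 9.87
tcp_pos: [0.5574, -0.0352, 0.0715]
eef_rot: [0.009, 0.658, 0.752, 0.03]
wrist_force: [-3.5, -1.4, -1.5]
width: 0.0306
```

Run:
```python
from h import *
rows([96,90])
```

```text
t 9.87 p [ 0.5574 -0.0352  0.0715] yaz 7.6 F [-3.5 -1.4 -1.5] w 0.0306 rel C: r 0.0469 tableaz 102.4 q [-0.33  0.66  0.46  2.14 -0.77  0.46  0.88]
tool z [ 0.053  0.033 -0.998]
dp [0.01 0.18] yaw 0.188
dp [-0.01  0.17] yaw 0.105
```

Emit:
play_rows(increments=[{"dp": [0.0,0.2,0],"yaw": 0.09},{"dp": [0.0,0.2,0],"yaw": 0.09},{"dp": [0.0,0.12,0],"yaw": 0.06}])

```text
time: 10.12
tcp_pos: [0.572, -0.0361, 0.072]
eef_rot: [0.006, 0.75, 0.661, 0.028]
wrist_force: [-5.1, -0.9, -0.2]
width: 0.0306
```

Run:
```python
from h import *
rows([92,90]); im=bot.read_camera('wrist'); cv2.imwrite('pics/w6.png',im)
```

```text
t 10.12 p [ 0.572  -0.0361  0.072 ] yaz -7.2 F [-5.1 -0.9 -0.2] w 0.0306 rel C: r 0.0475 tableaz 84.5 q [-0.38  0.7   0.55  2.11 -0.83  0.51  0.68]
tool z [ 0.051  0.028 -0.998]
dp [ 0.03 -0.21] yaw -0.001
dp [-0.    0.06] yaw 0.035
```

View pics/w6.png

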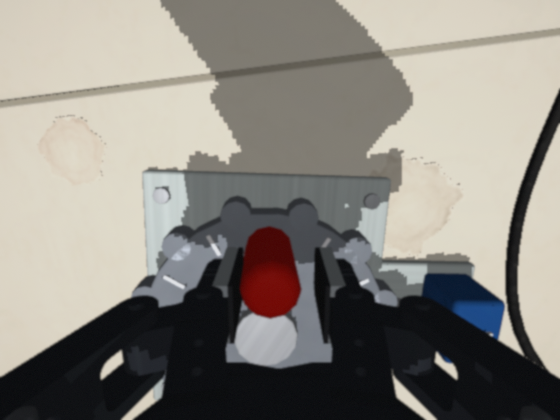

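Run:
```python
from h import *
p,M=state()
c=plane('wrist',(266,338),.053); h=plane('wrist',(270,290),.097); d=h-c
print(c,h,np.hypot(*d[:2]),(np.degrees(np.arctan2(d[1],d[0]))-YAW)%360)
a=plane('wrist',(145,171),.008);b=plane('wrist',(388,177),.008);print('plate edge az',np.degrees(np.arctan2(*(b-a)[[1,0]])), 'plate +y edge mid',(a+b)/2)
```

```text
t 10.17 p [ 0.5716 -0.0361  0.0717] yaz -7.3 F [-0.2  0.3 -0.8] w 0.0306 rel C: r 0.0474 tableaz 85.1 q [-0.38  0.7   0.55  2.11 -0.83  0.51  0.68]
tool z [ 0.049  0.028 -0.998]
[ 0.5608454  -0.08340812  0.053     ] [ 0.56847167 -0.03428065  0.097     ] 0.04971587584984663 90.37615390739734
plate edge az -9.034380003796725 plate +y edge mid [ 0.57349742 -0.0051851   0.008     ]
```

Emit:
play_rows(increments=[{"dp": [0,-0.15,0],"yaw": 0},{"dp": [0,0,0],"yaw": 0},{"dp": [0,0,0],"yaw": 0},{"dp": [0,0,0],"yaw": 0}], gripper=0.6)

```text
time: 10.5
tcp_pos: [0.5682, -0.0362, 0.072]
eef_rot: [0.008, 0.749, 0.662, 0.028]
wrist_force: [0.2, -0.8, -0.4]
width: 0.0514
```

Emit:
play_rows(increments=[{"dp": [0,0,-0.4],"yaw": 0},{"dp": [0,0,-0.7],"yaw": 0},{"dp": [0,0,-0.8],"yaw": 0},{"dp": [0,0,-0.7],"yaw": 0},{"dp": [0,0,-0.4],"yaw": 0},{"dp": [-0.3,0,0],"yaw": 0.03}])

```text
time: 11.0
tcp_pos: [0.5621, -0.0471, 0.168]
eef_rot: [0.007, 0.759, 0.651, 0.029]
wrist_force: [0.6, -0.1, 0.2]
width: 0.0511
```

Emit:
play_rows(increments=[{"dp": [-0.7,-0.03,0],"yaw": 0},{"dp": [-0.8,-0.03,0],"yaw": 0},{"dp": [-0.8,-0.03,0],"yaw": 0},{"dp": [-0.8,-0.03,0],"yaw": 0},{"dp": [-0.8,-0.03,0],"yaw": 0},{"dp": [-0.8,-0.03,0],"yaw": 0},{"dp": [-0.8,-0.03,0],"yaw": 0},{"dp": [-0.8,-0.03,0],"yaw": 0},{"dp": [-0.4,0,0],"yaw": 0},{"dp": [0,0,0],"yaw": 0}], gripper=0)

```text
time: 11.83
tcp_pos: [0.5186, -0.2586, 0.1575]
eef_rot: [0.007, 0.763, 0.646, 0.029]
wrist_force: [-0.1, -0.1, 1.3]
width: -0.0002
```

```bash
sed -i 's/^C=.*/C=np.array([.5610,-.083]); YAW=-9.1/' h.py
cat >> h.py <<'E'
def tab(X):
    d=np.array(X)[:2]-C; a=np.radians(YAW); return np.array([d@[np.cos(a),np.sin(a)],d@[-np.sin(a),np.cos(a)]])
E
python3 - <<'E'
from h import *
p,M=state(); print('tcp in table',tab(p)); im=bot.read_camera('wrist'); cv2.imwrite('pics/w7.png',im)
print([(f,tab(f[1]).round(3)) for f in find('wrist','wedge')])
E
```

```text
t 11.83 p [ 0.5186 -0.2586  0.1575] yaz -9.5 F [-0.1 -0.1  1.3] w -0.0002 rel C: r 0.1806 tableaz -94.5 q [-0.07  0.59  0.69  2.05 -0.67  0.7   0.89]
tool z [ 0.053  0.026 -0.998]
tcp in table [-0.01405386 -0.18005536]
[((0.73, array([ 0.543, -0.195,  0.031]), array([287., 115.])), array([-0.   , -0.113])), ((0.51, array([ 0.548, -0.344,  0.01 ]), array([318., 283.])), array([ 0.028, -0.26 ]))]
```

View pics/w7.png

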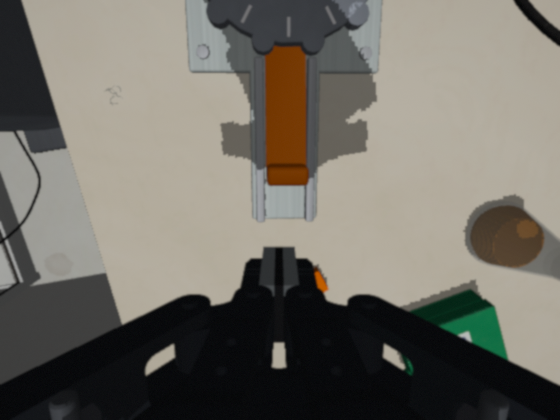

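Run:
```python
from h import *
p,M=state()
for n,uv,z in [('headL',(267,185),.058),('headR',(308,184),.058),('guideendL',(259,221),.018),('guideendR',(311,220),.018),('tip',(286,45),.027),('plateL',(189,72),.008),('plateR',(379,72),.008)]:
    X=plane('wrist',uv,z); print(n,X.round(4),tab(X).round(4))
ty=np.array([-np.sin(np.radians(YAW)),np.cos(np.radians(YAW))]);tx=np.array([ty[1],-ty[0]])
T=C+ty*-.205; d=np.r_[T-p[:2],.030-p[2]]; print('target',T,'d tool/30',(M.T@d/.03).round(2))
```

```text
t 11.93 p [ 0.5193 -0.2553  0.1572] yaz -9.3 F [ 0.   0.5 -1. ] w -0.0 rel C: r 0.1773 tableaz -94.5 q [-0.07  0.59  0.68  2.05 -0.67  0.7   0.89]
tool z [ 0.053  0.029 -0.998]
headL [ 0.5199 -0.237   0.058 ] [-0.0162 -0.1586]
headR [ 0.5484 -0.2412  0.058 ] [ 0.0126 -0.1582]
guideendL [ 0.5076 -0.273   0.018 ] [-0.0227 -0.196 ]
guideendR [ 0.5506 -0.2797  0.018 ] [ 0.0209 -0.1959]
tip [ 0.5503 -0.1437  0.027 ] [-0.0009 -0.0616]
plateL [ 0.4746 -0.148   0.008 ] [-0.0751 -0.0778]
plateR [ 0.6223 -0.1712  0.008 ] [ 0.0745 -0.0774]
target [ 0.5285776  -0.28541983] d tool/30 [-1.1   0.27  4.22]
```

Emit:
play_rows(increments=[{"dp": [-0.4,0.1,0],"yaw": 0},{"dp": [-0.4,0.1,0.2],"yaw": 0},{"dp": [-0.2,0.07,0.6],"yaw": 0},{"dp": [0,0,0.7],"yaw": 0},{"dp": [0,0,0.7],"yaw": 0},{"dp": [0,0,0.6],"yaw": 0},{"dp": [0,0,0.3],"yaw": 0},{"dp": [0,0,0],"yaw": 0},{"dp": [0,0,0],"yaw": 0}])

```text
time: 12.68
tcp_pos: [0.5346, -0.2776, 0.0589]
eef_rot: [0.006, 0.757, 0.653, 0.032]
wrist_force: [-0.2, -0.4, -0.2]
width: -0.0002
```

Run:
```python
from h import *
p,M=state();print(tab(p))
ty=np.array([-np.sin(np.radians(YAW)),np.cos(np.radians(YAW))])
T=C+ty*-.203; d=np.r_[T-p[:2],.030-p[2]]; print('target',T,'d tool/30',(M.T@d/.03).round(2))
```

```text
t 12.68 p [ 0.5346 -0.2776  0.0589] yaz -8.5 F [-0.2 -0.4 -0.2] w -0.0002 rel C: r 0.1964 tableaz -88.6 q [ 0.08  0.74  0.52  2.03 -0.82  0.56  1.06]
tool z [ 0.056  0.034 -0.998]
[ 0.00471357 -0.19635561]
target [ 0.52889391 -0.283445  ] d tool/30 [-0.26 -0.21  0.94]
```

Emit:
play_rows(increments=[{"dp": [-0.2,-0.15,0],"yaw": 0},{"dp": [-0.15,-0.12,0.2],"yaw": 0},{"dp": [-0.05,-0.05,0.4],"yaw": 0},{"dp": [0,0,0.35],"yaw": 0.01},{"dp": [0,0,0.1],"yaw": 0},{"dp": [0,0,0],"yaw": 0}])

```text
time: 13.18
tcp_pos: [0.5261, -0.2895, 0.027]
eef_rot: [0.008, 0.76, 0.649, 0.033]
wrist_force: [0.1, -0.7, 0.2]
width: -0.0
```

Run:
```python
from h import *
p,M=state();print(tab(p))
```

```text
t 13.18 p [ 0.5261 -0.2895  0.027 ] yaz -9.1 F [ 0.1 -0.7  0.2] w -0.0 rel C: r 0.2094 tableaz -90.5 q [ 0.14  0.78  0.46  2.05 -0.88  0.49  1.12]
tool z [ 0.061  0.03  -0.998]
[-0.00179686 -0.20944012]
```

Emit:
play_rows(increments=[{"dp": [0.3,0.0,0],"yaw": 0},{"dp": [0.3,0.01,0],"yaw": 0},{"dp": [0.3,0.01,0],"yaw": 0},{"dp": [0.3,0.01,0],"yaw": 0},{"dp": [0.2,0,0],"yaw": 0}])

```text
time: 13.6
tcp_pos: [0.5341, -0.2457, 0.0287]
eef_rot: [0.009, 0.761, 0.648, 0.033]
wrist_force: [0.5, -0.8, -0.4]
width: 0.0001
```

Run:
```python
from h import *
p,M=state();print(tab(p))
```

```text
t 13.6 p [ 0.5341 -0.2457  0.0287] yaz -9.2 F [ 0.5 -0.8 -0.4] w 0.0001 rel C: r 0.1649 tableaz -90.3 q [ 0.07  0.76  0.45  2.08 -0.9   0.47  1.07]
tool z [ 0.062  0.029 -0.998]
[-0.0008188  -0.16490513]
```

Emit:
play_rows(increments=[{"dp": [0.2,0.0,0],"yaw": 0},{"dp": [0.2,0.0,0],"yaw": 0},{"dp": [0.2,0.0,0],"yaw": 0}])

```text
time: 13.85
tcp_pos: [0.5379, -0.2249, 0.0299]
eef_rot: [0.01, 0.76, 0.649, 0.033]
wrist_force: [-0.6, -1.1, -0.7]
width: -0.0002
```

Run:
```python
from h import *
p,M=state();print(tab(p))
```

```text
t 13.85 p [ 0.5379 -0.2249  0.0299] yaz -9.0 F [-0.6 -1.1 -0.7] w -0.0002 rel C: r 0.1437 tableaz -90.1 q [ 0.03  0.76  0.45  2.09 -0.91  0.46  1.05]
tool z [ 0.063  0.028 -0.998]
[-0.00032509 -0.1437193 ]
```

Emit:
play_rows(increments=[{"dp": [0.15,0.0,0],"yaw": 0},{"dp": [0.15,0.0,0],"yaw": 0}])

```text
time: 14.02
tcp_pos: [0.5397, -0.2165, 0.0305]
eef_rot: [0.012, 0.76, 0.649, 0.032]
wrist_force: [-0.8, -9.1, -4.3]
width: 0.0
```

Emit:
play_rows(increments=[{"dp": [0.15,0.0,0],"yaw": 0},{"dp": [0.2,0.0,0],"yaw": 0}])

```text
time: 14.18
tcp_pos: [0.5397, -0.2164, 0.0311]
eef_rot: [0.02, 0.762, 0.647, 0.026]
wrist_force: [-1.8, -11.7, -7.0]
width: -0.0
```

Emit:
play_rows(increments=[{"dp": [0.3,0.0,0],"yaw": 0},{"dp": [0.35,0.0,0],"yaw": 0}])

```text
time: 14.35
tcp_pos: [0.5397, -0.2166, 0.0322]
eef_rot: [0.034, 0.766, 0.642, 0.015]
wrist_force: [-4.0, -16.9, -8.3]
width: 0.0004
```

Emit:
play_rows(increments=[{"dp": [0.4,0.0,0],"yaw": 0},{"dp": [0.4,0.0,0],"yaw": 0}])

```text
time: 14.52
tcp_pos: [0.5396, -0.2174, 0.0333]
eef_rot: [0.052, 0.771, 0.634, 0.002]
wrist_force: [-3.4, -18.8, -10.9]
width: 0.0002
```

Run:
```python
from h import *
p,M=state();print(tab(p))
```

```text
t 14.52 p [ 0.5396 -0.2174  0.0333] yaz -11.0 F [ -3.4 -18.8 -10.9] w 0.0002 rel C: r 0.1361 tableaz -90.0 q [-0.08  0.76  0.51  2.13 -0.92  0.37  0.96]
tool z [ 0.07  -0.077 -0.995]
[ 1.15627550e-04 -1.36082696e-01]
```

Emit:
play_rows(increments=[{"dp": [-0.2,0.0,0],"yaw": 0},{"dp": [-0.4,0.0,0],"yaw": 0},{"dp": [-0.5,0.0,0],"yaw": 0},{"dp": [-0.5,0,-0.2],"yaw": 0},{"dp": [-0.2,0,-0.7],"yaw": 0},{"dp": [0,0,-0.8],"yaw": 0},{"dp": [0,0,-0.8],"yaw": 0},{"dp": [0,0,-0.8],"yaw": 0},{"dp": [0,0,-0.3],"yaw": 0},{"dp": [0,0,0],"yaw": 0}])

```text
time: 15.35
tcp_pos: [0.5174, -0.2696, 0.1506]
eef_rot: [0.049, 0.774, 0.632, 0.003]
wrist_force: [-0.7, -0.1, -0.1]
width: 0.0004
```

Run:
```python
from h import *
p,M=state();print(tab(p)); im=bot.read_camera('wrist'); p,M=state(); cv2.imwrite('pics/w8.png',im)
t=bot.read_camera('top'); cv2.imwrite('pics/t8.png',cv2.resize(t[120:310,140:430],None,fx=2.6,fy=2.6,interpolation=2))
```

```text
t 15.35 p [ 0.5174 -0.2696  0.1506] yaz -11.4 F [-0.7 -0.1 -0.1] w 0.0004 rel C: r 0.1916 tableaz -94.0 q [-0.15  0.62  0.76  2.08 -0.7   0.6   0.88]
tool z [ 0.066 -0.072 -0.995]
[-0.01350352 -0.19115721]
t 15.4 p [ 0.5174 -0.2696  0.15  ] yaz -11.4 F [ 0.4 -0.1 -0.1] w 0.0002 rel C: r 0.1917 tableaz -94.1 q [-0.15  0.62  0.76  2.08 -0.7   0.6   0.88]
tool z [ 0.066 -0.072 -0.995]
```

View pics/w8.png

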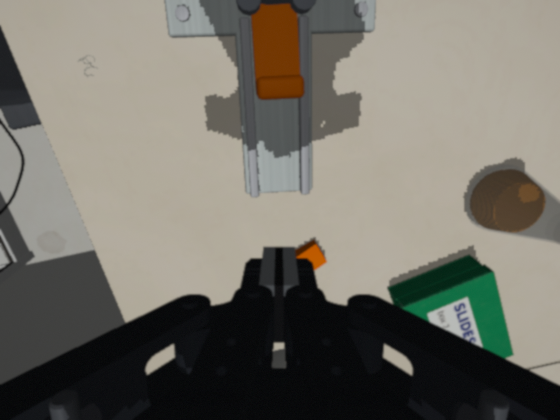

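Run:
```python
from h import *
for n,uv,z in [('headL',(260,98),.058),('headR',(304,96),.058),('guideendL',(251,195),.018),('guideendR',(307,192),.018),('plateL',(168,37),.008),('plateR',(375,31),.008)]:
    X=plane('wrist',uv,z); print(n,tab(X).round(4))
for t,z in [('handle',0)]: print(find('top',t))
im=bot.read_camera('top'); 
for a in (60,90,120):
    w=np.radians(a+YAW); print(a,proj('top',(*(C+.048*np.array([np.cos(w),np.sin(w)])),.092)).round(1))
hsv=cv2.cvtColor(im,cv2.COLOR_BGR2HSV)
red=cv2.inRange(hsv,(0,140,70),(6,255,255))|cv2.inRange(hsv,(172,140,70),(180,255,255)); red[:, :250]=0
n,l,st,c=cv2.connectedComponentsWithStats(red)
for i in range(1,n):
    if st[i][4]>15: print(st[i],c[i].round(1))
```

```text
headL [-0.0149 -0.1231]
headR [ 0.0125 -0.1231]
guideendL [-0.0252 -0.1977]
guideendR [ 0.0196 -0.198 ]
plateL [-0.0759 -0.0811]
plateR [ 0.0727 -0.0817]
[(0.88, array([ 0.559, -0.085,  0.042]), array([305., 214.]))]
60 [291.7 201.1]
90 [288.2 209.4]
120 [289.4 218.3]
[303  75  28  30 180] [311.7  95.4]
[367 113  11  14  62] [372.2 119.3]
[285 206   8   8  51] [288.4 209.5]
```

View pics/t8.png

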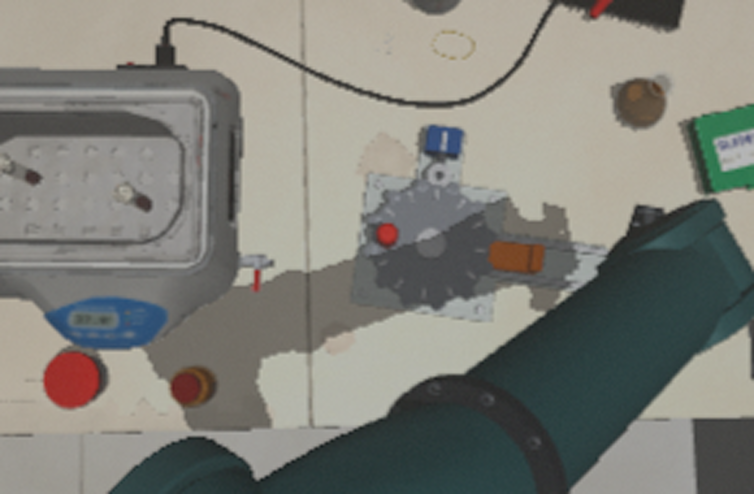

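The wedge head is at y ≈ −0.124 m. The handle sits at top px (288.4, 209.5), which is where 90° should project. The arm is clear and the bystanders still stand, so I hand in.

```bash
python3 -c "
from h import *
state(); print(bot.sign_off())"
```

```text
t 15.55 p [ 0.5162 -0.2683  0.1474] yaz -11.4 F [-0.5 -0.3 -0.3] w -0.0004 rel C: r 0.1906 tableaz -94.5 q [-0.14  0.62  0.75  2.08 -0.7   0.6   0.88]
tool z [ 0.061 -0.07  -0.996]
the job is handed in; nothing more can be done
None
```

The job was handed in at 15.6 s with every step carried out; the sign-off reports no verdict.

- **Dial to its stop:** I put the slightly open fingers round the red handle and turned the dial anticlockwise. It stalled at about 29 N, and the wrist picture put the handle at 211° (210° is the stop).
- **Four clicks clockwise:** I turned it back and released it. The handle then measured 90.4° in the wrist view. After the wedge was in, its top-view position matched 90° to within a pixel.
- **Wedge:** I pushed the larger orange wedge (the one in the guide) with shut fingers until it stopped moving, at about 19 N. It rests with its origin about 124 mm from the dial's axis (it had to be under 129.5), about 1 mm off the guide's middle line. I judged it jammed from the stall and the position, because the wedge–dial contact force can't be read directly.
- **At the end:** The arm was clear of everything and wrist force was near zero. The bottle, cup and flask were standing in the last top view, with no sign of having moved.

The estimates of the dial's centre disagreed by up to about 10 mm, because one picture was taken while the arm was still settling; settled views corrected that. The tool also tilted a few degrees as it worked, which had no visible effect on the result.

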